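# Present a test tile to the dipping tank

### The arm

A 7-joint arm with a two-finger parallel gripper is mounted at the origin on the work surface. World frame = base frame: x ahead of the robot, y to its left, z up, the work surface at z = 0. Lengths are in m, angles in rad, forces in N, time in s.
With the tool pointing down it reaches from about 0.4 to 0.85 m from the base axis. Payload 10.4 kg.
Tool frame: the origin (TCP) lies at the very end of the fingers, on their centre line; the grasp point (between the pads) lies 19 mm behind it; z points along the fingers, y is the line along which they close (so a half turn about z gives the same grasp; the last joint's range is limited). The gripper opens to 87 mm and grips with 3 to 60 N. Pads are 19 mm wide; open, the fingers measure 117 mm over their backs; the gripper's body (75 mm by 190 mm) begins 51 mm behind the grasp point.
Start: joints at [-1.371, 0.332, -0.065, 1.46, 0.022, 1.35, -0.088], TCP at [0.138, 0.61, 0.223] pointing down, gripper open.
Joint ranges: [-2.6, 2.6], [-0.5, 2.12], [-1.47, 1.34], [0.16, 2.42], [-1.27, 4.41], [0.06, 2.06], [-2.6, 2.6]. Speed limits (rad/s): [2.22, 2.22, 2.79, 2.79, 3.14, 3.14, 3.14].

### API

Orientations are given as a unit quaternion [x, y, z, w].
In Python, from bench import read_state, cams, workorder gives the robot as it stands.
- The arm moves only by the shell command python3 -m crank 'ROWS' [FORCE]. ROWS is text: rows parted by semicolons, each of 5 numbers parted by spaces: the shift along the tool's x, y, z scaled (see below), then the turn about the tool's z scaled (see below), then the opening, from -1 (shut) to 1 (fully open). In form: dx dy dz yaw jaw; .... A call has 1 to 10 rows; each row shifts and turns the commanded pose from where the row before left it, along the tool's axes as they then stand; what a row does not reach is not made up. The controller multiplies each number of a shift by 200 mm and each number of a turn by 90 degrees. A row lasts 1/10 s, in which the tool goes at most 50 mm and 8.59 degrees, less where a joint would pass 70% of its speed; a pose out of reach is approached as far as the arm can. A call with a number of a shift or a turn outside -1 to 1 is refused whole. A call with a gripper value outside its range is refused whole. The fingers move at their own pace and stop on an object; FORCE is the grip in N (left out, the last holds). Time passes only in rows, so rows that do not move let the fingers close. It gives the time, the measured TCP pose, the force, the opening and the grip force at its end, in the units of the state.
- read_state(): the state, without advancing time (a new reading comes with each control period).
- cams.camera(name): name is "side" or "top" or "wrist"; returns a dict with "img" (480x640x3 uint8, blue, green, red), "K" (3x3 intrinsics, pixels), "dist" ([k1, k2, p1, p2, k3] as OpenCV has them; the pictures are not rectified), "xyz" and "attitude" of the camera in the world; the wrist camera has in their place "mount" (4x4, takes a point from camera to tool coordinates, whose origin is the TCP and whose axes are the flange's). Camera axes: x right, y down, z forward; pixel columns grow to the right and rows downward; lengths in m; the calibration is good to about 2 mm. A picture is of the moment at which its call begins: read the wrist's pose just before it. There is no depth.
- workorder.close_job(): hands the job in; it is judged then, once.
The state is a dict: "time": time; "joint_positions": joint angles; "joint_vel": joint speeds; "joint_torque": joint torques, N m; "ee_pos": TCP position; "eef_rot": TCP orientation; "ft_force": force on the tool from outside, world axes, zero at the start; "torque": the same for the moment, N m; "width": finger opening in m; "grip_force": force on a finger pad.
Only numpy, scipy, OpenCV 4.12 (cv2) and the standard library are available. Lean on these libraries where they do the work, as an engineer would, in place of code of your own. Each camera call takes 0.05 s, during which the arm holds its last target. There are 200 camera calls.

### The job

Stand the clay test tile upright on its plain thin end, hole end up, on the bare table, and let it stand there by itself. Then pick it up, lift it over the row of pots on the ware board, clear of the tallest one, and hold it upright, hole up, centred about 15 mm above the rectangular slot of the steel dipping tank, its width along the slot's length so that it could go straight in. Finish while still holding it there, still, never touching the tank or the pots with it, and leave everything else where it is.

Things in the scene. Friction and masses are not known exactly. Their poses are not given: they have to be found in the camera images.
- tile: plain fired-clay test tile, 85 x 55 x 18 mm, about 0.18 kg, lying flat on the table to the right of the ware board (towards -y). Origin: centre of its underside as it lies. x: along its 85 mm length towards the end with the 12 mm through hole (hole axis 27 mm from the middle); y: along its 55 mm width; z: through its 18 mm thickness.
- tile_foot (a point): centre of the tile's plain end face (55 x 18 mm, the end away from the hole), which is its foot when it stands; axes as the tile's. 42.5 mm from the tile's centre towards -x, at mid thickness.
- tank: fixed steel dipping tank, 200 mm (x) x 130 mm (y), 95 mm high, with small bar handles standing 19 mm out of its y sides at 60 mm height, to the left of the ware board (towards +y). Its flat cover has a rectangular slot and, towards +x, a round 50 mm hole (not wanted). Origin: centre of its underside; z up.
- tank_slot (a point): centre of the rectangular slot's mouth, on the cover's top face, 95 mm above the table and 45 mm from the tank's centre towards its -x; axes as the tank's. The slot is 75 mm long along y and 38 mm wide along x.
- ware_board: fixed plywood ware board between tile and tank, 400 mm (x) x 120 mm (y) x 20 mm thick, carrying the four pots in a row along its x. Origin: centre of its underside.
- beaker: tall straight white cup, 68 mm wide, 105 mm high, the tallest pot, standing loose on the ware board (20 mm above the table); origin: centre of its underside; which place in the row varies
- mug: mug, 72 mm wide, 85 mm high, with a handle to its own +y, standing loose on the ware board (20 mm above the table); origin: centre of its underside; which place in the row varies
- bowl: bowl, 82 mm wide, 55 mm high, standing loose on the ware board (20 mm above the table); origin: centre of its underside; which place in the row varies
- vase: narrow-necked vase, 74 mm wide, 95 mm high, standing loose on the ware board (20 mm above the table); origin: centre of its underside; which place in the row varies
- stone: smooth flat stone, 64 mm wide, 26 mm high, beyond the work area on the table; origin: centre of its underside
- rib: flat wooden throwing rib, 110 x 55 x 8 mm, out at the left side; origin: centre of its underside
- loop_tool: wooden-handled wire loop tool, 165 mm long, 14 mm high, out at the right side; origin under the middle of its 120 mm handle, which lies along its x
Not all that is in view belongs to the job. Of the things shaped like the tile, the terracotta one is meant.

How it is judged:
On the way, in this order (a step that is already met when the one before it is completed fails the run):
1. the tile stands by itself on its plain end on the table, hole up, let go (angle between tile's own x axis and vertical below 0.14 rad and height (world z) of tile_foot below 0.006 m and contact force between the arm and tile below 0.05 N and linear speed of tile below 0.02 m/s), for 0.3 s.
2. the tile is carried over the ware board, its foot higher than the tallest pot (contact force between the fingers and tile above 0.5 N and z of tile_foot in the frame of ware_board above 0.125 m and x of tile_foot in the frame of ware_board between -0.2 and 0.2 m and y of tile_foot in the frame of ware_board between -0.06 and 0.06 m), for 0.02 s.
At the end, for the whole second after the job is handed in: Gripper holds the tile still (over 0.5 N, under 20 mm/s), hole up within 0.14 rad of vertical, foot centre within 10 mm of the slot's centre and 4-30 mm above it, width within 0.17 rad of the slot's length, not touching the tank; pots and bench items within 20 mm of their starts (contact force between the fingers and tile above 0.5 N and angle between tile's own x axis and vertical below 0.14 rad and horizontal distance between tile_foot and tank_slot below 0.01 m and z of tile_foot in the frame of tank_slot between 0.004 and 0.03 m and angle between the y axis of tile and the y axis of tank, either way round below 0.17 rad and linear speed of tile below 0.02 m/s and contact force between tile and tank below 0.05 N and distance of each of beaker, mug, bowl, vase, stone, rib, loop_tool from where it was at the start of the episode below 0.02 m); the arm keeps its last pose, push and grip.
It fails at once if the tile touches the tank (contact force between tile and tank above 0.3 N).
It fails at once if the tile touches a pot (contact force between tile and beaker above 0.3 N or contact force between tile and mug above 0.3 N or contact force between tile and bowl above 0.3 N or contact force between tile and vase above 0.3 N).
It fails at once if a pot or bench item is moved over 20 mm or a pot knocked over (distance of any of beaker, mug, bowl, vase, stone, rib, loop_tool from where it was at the start of the episode above 0.02 m or angle between any of beaker, mug, bowl, vase's own z axis and vertical above 0.5 rad).
It also fails if it takes over 64 s, if anything falls off the work surface, if the arm or the gripper's body presses on something with over 40 N, if the wrist force passes 120 N, or if a joint passes its speed limit or range.

## Working session

There is one attempt and no reset: what is moved stays moved. The work goes in short steps, Python scripts to look and compute and a shell command to move; the robot and the scene stay as the last step left them, time stands still between calls to the robot, and variables do not carry over. Pictures are saved under pics/ and viewed, at most 12 in all, crops included, and the job is handed in when it is done.

```bash
ls; mkdir -p pics
python3 - <<'E'
from bench import read_state, cams
import cv2,numpy as np
s=read_state(); print(s)
for n in ["top","side"]:
    c=cams.camera(n); cv2.imwrite(f"pics/{n}0.png",c["img"]); print(n,c["K"],c["dist"],c["xyz"],c["attitude"])
E
```

```text
pics
{'time': 0.0, 'joint_positions': array([-1.3705922 ,  0.33286458, -0.06469307,  1.46094243,  0.02158262,
        1.34986129, -0.08849592]), 'joint_vel': array([ 0.00141397, -0.00156917, -0.00054219,  0.00097405, -0.00126284,
       -0.00127173, -0.00165188]), 'joint_torque': array([ 5.84182744e-04, -6.23258400e+01,  2.49110861e-02, -3.89892876e+01,
       -6.13276125e-02,  4.00123664e-02,  1.52069429e-04]), 'ee_pos': array([0.13802338, 0.60918411, 0.22175792]), 'eef_rot': array([ 1.11164442e-01,  9.93801786e-01, -6.88496518e-04, -5.27844859e-05]), 'ft_force': array([ 0.35244975,  1.32963268, -0.35260921]), 'torque': array([0.03289027, 0.02298027, 0.01606523]), 'grip_force': 0.0, 'width': 0.08711837146948018}
top [[586.67420167   0.         316.89608699]
 [  0.         586.67420167 245.80313199]
 [  0.           0.           1.        ]] [0.02475245 0.         0.         0.         0.        ] [0.24744419 0.02780787 1.89644967] [-0.69890773  0.70900144 -0.07225705  0.06019843]
side [[593.02702299   0.         319.32931289]
 [  0.         593.02702299 235.97851472]
 [  0.           0.           1.        ]] [-0.17858273  0.          0.          0.          0.        ] [-0.21467108 -1.04269654  0.97742038] [ 0.83663327 -0.28630048  0.14388112 -0.44426909]
```

View pics/top0.png

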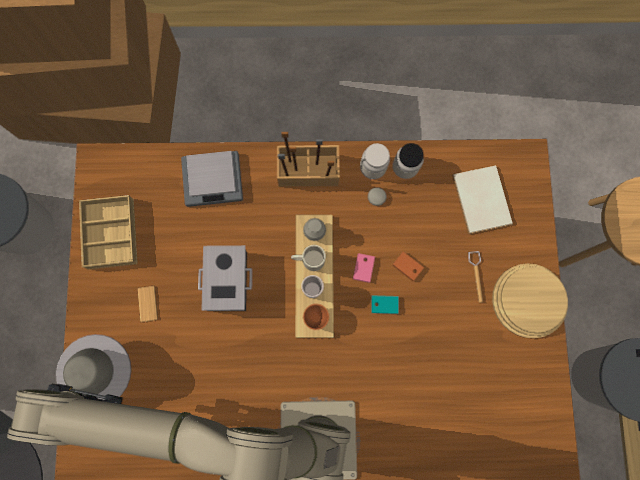

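View pics/side0.png

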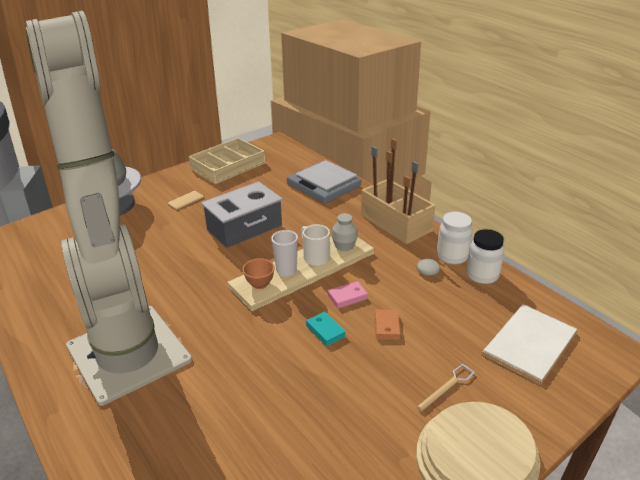

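```bash
cat > h.py <<'E'
import numpy as np,cv2
from scipy.spatial.transform import Rotation as R
from bench import read_state, cams
def pose(c,s=None):
    if "mount" in c:
        T=np.eye(4);T[:3,:3]=R.from_quat(s["eef_rot"]).as_matrix();T[:3,3]=s["ee_pos"]
        T=T@c["mount"]; return T[:3,:3],T[:3,3]
    return R.from_quat(c["attitude"]).as_matrix(),np.array(c["xyz"])
def ray(c,px,z,s=None):
    Rm,t=pose(c,s)
    u=cv2.undistortPoints(np.float64(px).reshape(-1,1,2),c["K"],np.array(c["dist"]))[:,0]
    d=np.c_[u,np.ones(len(u))]@Rm.T
    return t+d*((z-t[2])/d[:,2])[:,None]
def proj(c,P,s=None):
    Rm,t=pose(c,s)
    q=(np.float64(P).reshape(-1,3)-t)@Rm
    return cv2.projectPoints(q,np.zeros(3),np.zeros(3),c["K"],np.array(c["dist"]))[0][:,0]
E
python3 - <<'E'
from h import *
c=cams.camera("top");im=c["img"]
hsv=cv2.cvtColor(im,cv2.COLOR_BGR2HSV)
np.set_printoptions(precision=4,suppress=True)
print("px",im[266,408],hsv[266,408],"table",hsv[290,420])
def big(x0,y0,x1,y1,k): return cv2.resize(im[y0:y1,x0:x1],None,fx=k,fy=k,interpolation=cv2.INTER_CUBIC)
a=big(385,245,435,290,8); b=big(195,240,255,315,6)
H=450;cv=np.zeros((H,780,3),np.uint8);cv[:a.shape[0],:400]=a;cv[:450,410:770]=b;cv2.imwrite("pics/zoom.png",cv)
print("beaker/row/tank corners", ray(c,[[314,228],[312,286]],0.115)[:,:2])
print("slot", ray(c,[[211,286],[236,286],[236,298],[211,298]],0.095)[:,:2])
print("tank", ray(c,[[203,246],[246,246],[246,309],[202,311]],0.095)[:,:2])
print("tile c", ray(c,[[408,266]],0.018))
E
```

```text
px [ 59 101 177] [ 11 170 177] table [ 14 167 139]
beaker/row/tank corners [[0.6419 0.0027]
 [0.4608 0.0115]]
slot [[0.4676 0.3218]
 [0.4665 0.2452]
 [0.4296 0.2448]
 [0.4307 0.3211]]
tank [[0.5931 0.3488]
 [0.5914 0.2153]
 [0.3955 0.214 ]
 [0.3914 0.3477]]
tile c [[ 0.5333 -0.3017  0.018 ]]
```

View pics/zoom.png

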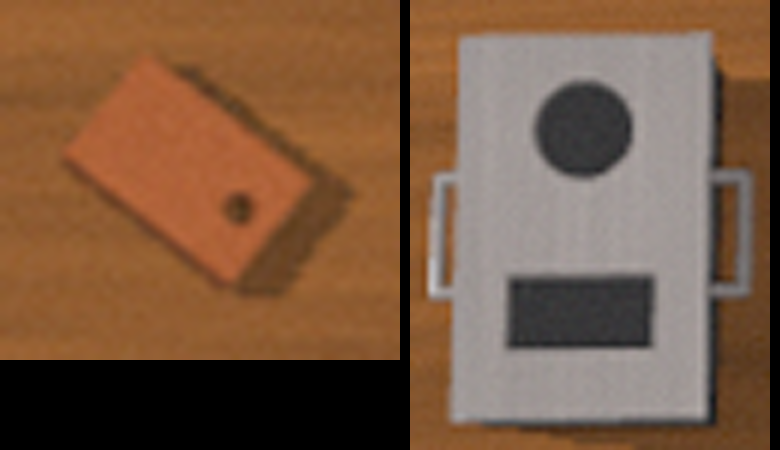

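The zoom shows the tile's corners at about (148,55), (315,182), (235,288), (65,155) with the hole at (238,208), so the hole end is towards −y and −x. The slot spans x 508–653 and y 275–347.

Run:
```python
from h import *
np.set_printoptions(precision=4,suppress=True)
c=cams.camera("top")
f=lambda p,k,o:(np.array(p)+.5)/k-.5+o
t=ray(c,f([[148,55],[315,182],[235,288],[65,155],[238,208]],8,[385,245]),.018)[:,:2]
ctr=t[:4].mean(0);ax=(t[1]+t[2]-t[0]-t[3])/2;w=(t[0]+t[1]-t[2]-t[3])/2
print(ctr,np.linalg.norm(ax),np.linalg.norm(w),"yaw",np.arctan2(ax[1],ax[0]),np.arctan2(w[1],w[0]),"hole off",(t[4]-ctr)@ax/np.linalg.norm(ax))
s=ray(c,f([[98,275],[243,275],[243,347],[98,347]],6,[195,240]),.095)[:,:2]
print("slot",s.mean(0),s)
tk=ray(c,f([[49,37],[303,32],[299,416],[41,418]],6,[195,240]),.095)[:,:2]
print("tank",tk.mean(0),tk, np.arctan2(*(tk[0]-tk[3])[::-1]),np.arctan2(*(s[0]-s[1])[::-1])-np.pi/2)
st=read_state();print(st["ee_pos"],R.from_quat(st["eef_rot"]).as_matrix())
print(ray(c,[[408,266]],0.018),cams.camera("wrist")["mount"])
```

```text
[ 0.5341 -0.303 ] 0.08540429236436065 0.054512383810123265 yaw -2.2580701288202834 -0.6974760441536728 hole off 0.0244034602227439
slot [0.4504 0.2848] [[0.4694 0.3221]
 [0.4684 0.248 ]
 [0.4314 0.2476]
 [0.4325 0.3214]]
tank [0.4954 0.284 ] [[0.5939 0.3496]
 [0.5949 0.2182]
 [0.3958 0.2188]
 [0.3968 0.3496]] 0.00033729159396226986 -0.014456785218104118
[0.1381 0.6094 0.2221] [[-0.9753  0.2209 -0.0001]
 [ 0.2209  0.9753 -0.0007]
 [-0.0001 -0.0008 -1.    ]]
[[ 0.5333 -0.3017  0.018 ]] [[ 0.0013 -0.9661 -0.258   0.0697]
 [ 1.      0.0014  0.0002 -0.0004]
 [ 0.0002 -0.258   0.9661 -0.1611]
 [ 0.      0.      0.      1.    ]]
```

```bash
python3 -m crank '0 0 0 0.093 1;0 0 0 0.093 1;0 0 0 0.093 1;0 0 0 0.093 1;0 0 0 0.093 1;0 0 0 0.093 1;0 0 0 0.093 1' && python3 -m crank '0 0 0 0.093 1;0 0 0 0.093 1;0 0 0 0.093 1;0 0 0 0.093 1;0 0 0 0.093 1;0 0 0 0.093 1;0 0 0 0.093 1;0 0 0 0 1;0 0 0 0 1'
cat >> h.py <<'E'
def to(P):
    "units of shift (tool axes) from the present pose to world points P in turn"
    s=read_state();M=R.from_quat(s["eef_rot"]).as_matrix();p=s["ee_pos"]
    print("t",s["time"],"at",p.round(4),"y-angle",np.degrees(np.arctan2(M[1,1],M[0,1])).round(2),"tilt",M[:,2].round(3),"w",round(s["width"],4),"g",round(s["grip_force"],2),"f",s["ft_force"].round(2))
    for q in P:
        d=np.array(q)-p; print((M.T@d/0.2).round(3),"min rows",int(np.ceil(np.linalg.norm(d)/.05))); p=np.array(q)
E
python3 -c "
from h import *
a=np.array([-.635,-.773]);g=np.array([.534,-.303])+.032*a
to([[.42,.45,.222],[.55,.05,.222],[*g,.15],[*g,.03]])"
```

```text
time: 0.95
ee_pos: [0.138, 0.6095, 0.2224]
eef_rot: [0.586, 0.811, -0.0, 0.0]
ft_force: [0.9, 0.5, 0.7]
width: 0.0871
grip_force: 0.0
time: 1.85
ee_pos: [0.138, 0.6095, 0.2225]
eef_rot: [0.905, 0.425, -0.0, 0.0]
ft_force: [-0.1, -0.1, 0.6]
width: 0.0869
grip_force: 0.0
t 1.85 at [0.138  0.6095 0.2225] y-angle -39.68 tilt [ 0. -0. -1.] w 0.0869 g 0.0 f [-0.14 -0.1   0.56]
[0.286 1.595 0.003] min rows 7
[-1.124  1.777  0.   ] min rows 9
[-1.569  1.066  0.36 ] min rows 8
[ 0.  -0.   0.6] min rows 3
```

```bash
python3 -m crank '0.0286 0.1595 0 0 1;0.0286 0.1595 0 0 1;0.0286 0.1595 0 0 1;0.0286 0.1595 0 0 1;0.0286 0.1595 0 0 1;0.0286 0.1595 0 0 1;0.0286 0.1595 0 0 1;0.0286 0.1595 0 0 1;0.0286 0.1595 0 0 1;0.0286 0.1595 0 0 1' >/dev/null && python3 -m crank '-0.1124 0.1777 0 0 1;-0.1124 0.1777 0 0 1;-0.1124 0.1777 0 0 1;-0.1124 0.1777 0 0 1;-0.1124 0.1777 0 0 1;-0.1124 0.1777 0 0 1;-0.1124 0.1777 0 0 1;-0.1124 0.1777 0 0 1;-0.1124 0.1777 0 0 1;-0.1124 0.1777 0 0 1' && python3 -m crank '-0.157 0.1066 0.036 0 1;-0.157 0.1066 0.036 0 1;-0.157 0.1066 0.036 0 1;-0.157 0.1066 0.036 0 1;-0.157 0.1066 0.036 0 1;-0.157 0.1066 0.036 0 1;-0.157 0.1066 0.036 0 1;-0.157 0.1066 0.036 0 1;-0.157 0.1066 0.036 0 1;-0.157 0.1066 0.036 0 1' && python3 -m crank '0 0 0 0 1;0 0 0 0 1;0 0 0 0 1'
python3 - <<'E'
from h import *
a=np.array([-.635,-.773]);g=np.array([.534,-.303])+.032*a
to([[*g,.03]])
s=read_state();c=cams.camera("wrist");im=c["img"]
for p in [[*g,.018],[.534,-.303,.018]]:
    cv2.drawMarker(im,tuple(int(v) for v in proj(c,p,s)[0]),(255,255,0),0,12,1)
cv2.imwrite("pics/w1.png",im)
E
```

```text
time: 3.85
ee_pos: [0.5478, 0.0464, 0.2228]
eef_rot: [0.905, 0.425, 0.0, -0.0]
ft_force: [1.0, 0.9, 0.3]
width: 0.087
grip_force: 0.0
time: 4.85
ee_pos: [0.5092, -0.3309, 0.1502]
eef_rot: [0.905, 0.425, 0.0, -0.0]
ft_force: [1.0, -0.9, 0.8]
width: 0.087
grip_force: 0.0
time: 5.15
ee_pos: [0.51, -0.3284, 0.1505]
eef_rot: [0.905, 0.425, 0.0, -0.0]
ft_force: [0.3, -0.7, -0.3]
width: 0.0871
grip_force: 0.0
t 5.15 at [ 0.51   -0.3284  0.1505] y-angle -39.76 tilt [ 0.     0.001 -1.   ] w 0.0871 g 0.0 f [ 0.33 -0.66 -0.26]
[0.014 0.012 0.602] min rows 3
```

View pics/w1.png

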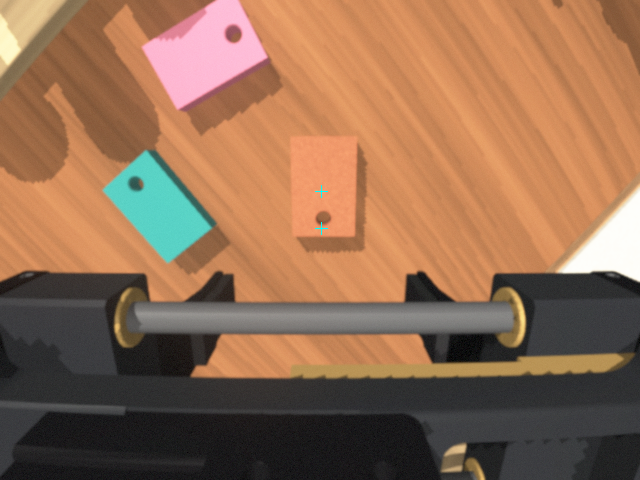

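The wrist view shows the tile's top face from (291,137) to (356,237), with the hole at (323,218). My predicted markers land within 3 px of where they should be, and the tile is aligned with the tool.

Run:
```python
from h import *
s=read_state();c=cams.camera("wrist")
q=ray(c,[[291,137],[358,137],[356,237],[292.5,237],[323,218]],.018,s)[:,:2]
m=q[:4].mean(0);a=q[2]+q[3]-q[0]-q[1];print(m,np.linalg.norm(a)/2,np.linalg.norm(q[0]-q[1]),np.degrees(np.arctan2(a[1],a[0])))
a/=np.linalg.norm(a);g=m+.031*a;print((q[4]-m)@a)
to([[*g,.03],[*g,.002]])
```

```text
[ 0.53780609 -0.30261999] 0.08509501484522661 0.05522617275047876 -129.6202090390672
0.025474467709280756
t 5.25 at [ 0.5102 -0.3281  0.1507] y-angle -39.76 tilt [ 0.001  0.001 -1.   ] w 0.087 g 0.0 f [ 0.19  0.15 -0.76]
[0.031 0.025 0.603] min rows 3
[-0.   -0.    0.14] min rows 1
```

```bash
python3 -m crank '0.008 0.006 0.12 0 1;0.008 0.006 0.12 0 1;0.008 0.008 0.12 0 1;0 0 0.12 0 1;0 0 0.12 0 1;0 0 0.06 0 1;0 0 0.04 0 1;0 0 0.03 0 1;0 0 0 0 1;0 0 0 0 1' && python3 -m crank '0 0 0.01 0 1;0 0 0 0 1;0 0 0 0 -1;0 0 0 0 -1;0 0 0 0 -1;0 0 0 0 -1;0 0 0 0 -1;0 0 0 0 -1;0 0 0 0 -1;0 0 0 0 -1' 4; python3 -c "
from h import *
to([])"
```

```text
time: 6.25
ee_pos: [0.516, -0.3286, 0.0053]
eef_rot: [0.906, 0.423, 0.0, 0.0]
ft_force: [0.6, -0.6, 0.8]
width: 0.0871
grip_force: 0.0
time: 7.25
ee_pos: [0.5155, -0.3284, 0.0025]
eef_rot: [0.906, 0.423, -0.0, -0.0]
ft_force: [0.1, 1.0, 0.3]
width: 0.0553
grip_force: 4.0
t 7.25 at [ 0.5155 -0.3284  0.0025] y-angle -39.95 tilt [-0.  0. -1.] w 0.0553 g 3.99 f [0.1  0.99 0.33]
```

```bash
python3 -c "
import numpy as np
t=np.radians(np.arange(0,91,9));A,h=.073,.009
x=A*np.cos(t)-h*np.sin(t);z=A*np.sin(t)+h*np.cos(t)
print(np.c_[-np.diff(x),-np.diff(z)].__truediv__(.4).round(3))"
```

```text
[[ 0.006 -0.028]
 [ 0.01  -0.027]
 [ 0.014 -0.025]
 [ 0.018 -0.023]
 [ 0.021 -0.019]
 [ 0.024 -0.016]
 [ 0.026 -0.012]
 [ 0.028 -0.008]
 [ 0.029 -0.003]
 [ 0.029  0.001]]
```

Each line above is half of a 9° step, so every line is two rows. I'll do the first 45° and then check.

```bash
python3 -m crank '0.006 0 -0.028 0 -1;0.006 0 -0.028 0 -1;0.01 0 -0.027 0 -1;0.01 0 -0.027 0 -1;0.014 0 -0.025 0 -1;0.014 0 -0.025 0 -1;0.018 0 -0.023 0 -1;0.018 0 -0.023 0 -1;0.021 0 -0.019 0 -1;0.021 0 -0.019 0 -1' && python3 -m crank '0 0 0 0 -1;0 0 0 0 -1'
python3 - <<'E'
from h import *
to([])
s=read_state();w=cams.camera("wrist")["img"];c=cams.camera("side")
u,v=proj(c,s["ee_pos"])[0].astype(int)
a=cv2.resize(c["img"][v-50:v+50,u-50:u+50],(480,480),interpolation=cv2.INTER_CUBIC)
cv2.imwrite("pics/a1.png",np.hstack([a,w[:480,160:480]]))
E
```

```text
time: 8.25
ee_pos: [0.5335, -0.3069, 0.0516]
eef_rot: [0.906, 0.423, 0.0, -0.0]
ft_force: [0.3, 0.4, -0.8]
width: 0.055
grip_force: 4.0
time: 8.45
ee_pos: [0.5335, -0.3071, 0.0514]
eef_rot: [0.906, 0.423, 0.0, 0.0]
ft_force: [-0.0, 1.0, -0.5]
width: 0.0547
grip_force: 4.0
t 8.45 at [ 0.5335 -0.3071  0.0514] y-angle -39.93 tilt [ 0.  0. -1.] w 0.0547 g 4.0 f [-0.01  1.02 -0.47]
```

View pics/a1.png

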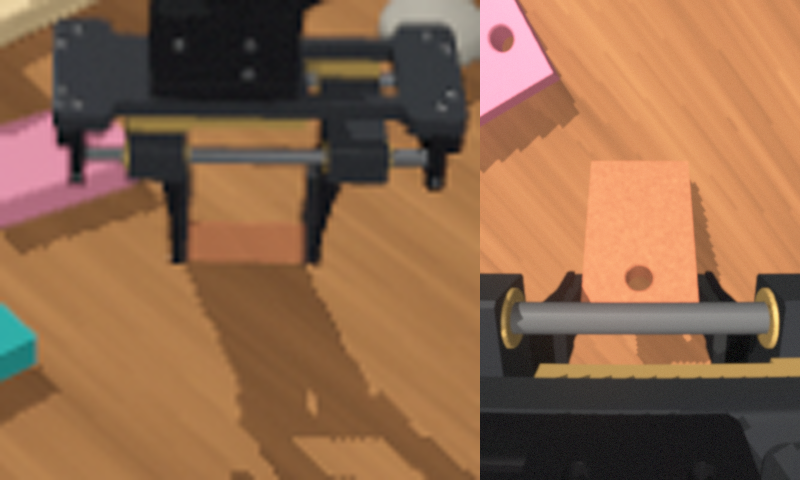

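```bash
cat >> h.py <<'E'
def fit(c,s,foot,hole):
    "theta (elevation of hole end) and position from upper foot-edge corners (left,right) and hole centre on upper face"
    from scipy.optimize import least_squares
    M=R.from_quat(s["eef_rot"]).as_matrix();y=M[:,1];ax=-M[:,0]  # hole direction when flat
    def pts(v):
        t=v[0];e=np.cos(t)*ax+np.sin(t)*np.array([0,0,1]);n=np.cross(e,y);n*=1 if n@np.array([0,0,1])*np.cos(t)+0>0 else -1
        ctr=v[1:4];top=ctr+.009*n
        return np.array([top-.0425*e-.0275*y,top-.0425*e+.0275*y,top+.027*e]),ctr-.0425*e
    obs=np.float64([*foot,hole])
    r=least_squares(lambda v:(proj(c,pts(v)[0],s)-obs).ravel(),[.6,*(s["ee_pos"]+.02*M[:,0])],x_scale=[.1,.01,.01,.01])
    print("theta",np.degrees(r.x[0]).round(1),"ctr",r.x[1:].round(4),"foot",pts(r.x)[1].round(4),"res",np.abs(r.fun).max().round(2))
E
python3 - <<'E'
from h import *
fit(cams.camera("wrist"),read_state(),[[270,160],[370,160]],[318,277])
E
```

```text
theta 44.2 ctr [ 0.5513 -0.2866  0.0425] foot [ 0.5708 -0.2633  0.0128] res 1.15
```

The fit gives an elevation of about 44°, so the tile is pivoting as planned. I'll carry on with the arc.

```bash
python3 -m crank '0.024 0 -0.016 0 -1;0.024 0 -0.016 0 -1;0.026 0 -0.012 0 -1;0.026 0 -0.012 0 -1;0.028 0 -0.008 0 -1;0.028 0 -0.008 0 -1;0.029 0 -0.003 0 -1;0.029 0 -0.003 0 -1;0 0 0 0 -1;0 0 0 0 -1'
python3 - <<'E'
from h import *
to([])
s=read_state();w=cams.camera("wrist")["img"];c=cams.camera("side")
u,v=proj(c,s["ee_pos"])[0].astype(int)
a=cv2.resize(c["img"][v-50:v+50,u-50:u+50],(480,480),interpolation=cv2.INTER_CUBIC)
cv2.imwrite("pics/a2.png",np.hstack([a,w[:480,160:480]]))
E
```

```text
time: 9.6
ee_pos: [0.5611, -0.2741, 0.0669]
eef_rot: [0.906, 0.423, 0.0, 0.0]
ft_force: [0.5, -1.3, 2.5]
width: 0.055
grip_force: 4.0
t 9.6 at [ 0.5611 -0.2741  0.0669] y-angle -39.92 tilt [ 0.  0. -1.] w 0.055 g 4.0 f [ 0.54 -1.27  2.48]
```

View pics/a2.png

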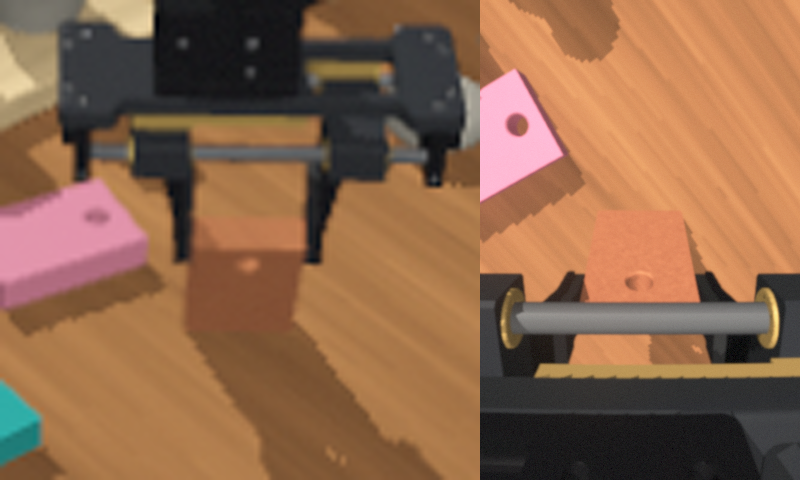

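Run:
```python
from h import *
fit(cams.camera("wrist"),read_state(),[[278,210],[364,210]],[319,281])
```

```text
theta 71.3 ctr [ 0.568  -0.2676  0.0483] foot [ 0.5768 -0.2571  0.0081] res 1.33
```

```bash
python3 -m crank '0.028 0 0.003 0 -1;0.028 0 0.002 0 -1;0.028 0 0 0 -1;0.028 0 0 0 -1;0.028 0 0 0 -1;0 0 0 0 -1;0 0 0 0 -1'
python3 - <<'E'
from h import *
to([])
s=read_state();w=cams.camera("wrist")["img"];c=cams.camera("side")
u,v=proj(c,s["ee_pos"])[0].astype(int)
a=cv2.resize(c["img"][v-50:v+50,u-50:u+50],(480,480),interpolation=cv2.INTER_CUBIC)
cv2.imwrite("pics/a3.png",np.hstack([a,w[:480,160:480]]))
E
```

```text
time: 10.45
ee_pos: [0.5785, -0.2526, 0.0655]
eef_rot: [0.906, 0.423, -0.0, -0.0]
ft_force: [-0.2, -0.4, -1.9]
width: 0.0548
grip_force: 4.0
t 10.45 at [ 0.5785 -0.2526  0.0655] y-angle -39.92 tilt [-0.001  0.    -1.   ] w 0.0548 g 4.0 f [-0.24 -0.42 -1.91]
```

View pics/a3.png

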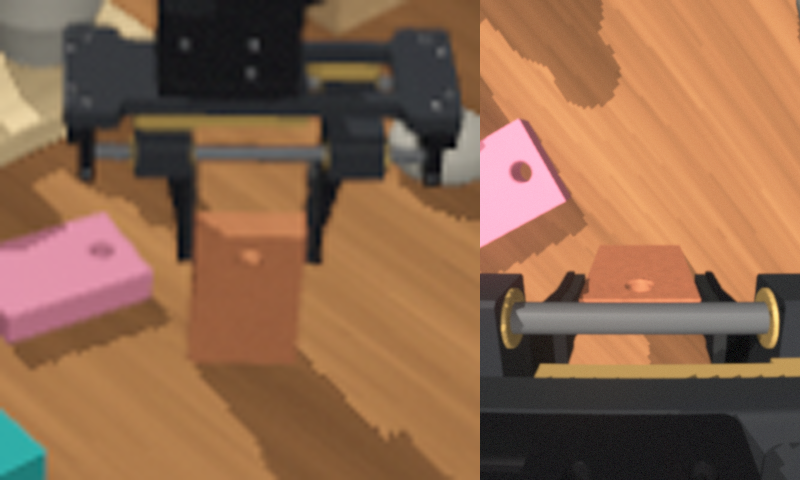

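```bash
python3 - <<'E'
from h import *
fit(cams.camera("wrist"),read_state(),[[277,246],[362,246]],[320,285])
print([read_state()["ft_force"].round(2)])
E
python3 -m crank '0 0 0.005 0 -1;0 0 0.005 0 -1;0 0 0.005 0 -1;0 0 0 0 -1;0 0 0 0 -1'
```

```text
theta 91.3 ctr [ 0.5798 -0.2528  0.056 ] foot [ 0.5792 -0.2536  0.0135] res 0.23
[array([-0.41,  0.57, -1.29])]
time: 11.1
ee_pos: [0.579, -0.2529, 0.0634]
eef_rot: [0.906, 0.423, 0.0, -0.0]
ft_force: [-0.9, 1.3, 5.1]
width: 0.0547
grip_force: 4.0
```

The tile is near vertical and pressed lightly on the table. I'll release it.

```bash
python3 -m crank '0 0 0 0 1;0 0 0 0 1;0 0 0 0 1;0 0 0 0 1;0 0 0 0 1;0 0 0 0 1;0 0 0 0 1;0 0 0 0 1;0 0 0 0 1;0 0 0 0 1'
python3 - <<'E'
from h import *
to([])
s=read_state();w=cams.camera("wrist")["img"];c=cams.camera("side")
u,v=proj(c,s["ee_pos"])[0].astype(int)
a=cv2.resize(c["img"][v-50:v+50,u-50:u+50],(480,480),interpolation=cv2.INTER_CUBIC)
cv2.imwrite("pics/a4.png",np.hstack([a,w[:480,160:480]]))
E
```

```text
time: 12.1
ee_pos: [0.5787, -0.2529, 0.0629]
eef_rot: [0.906, 0.423, 0.0, -0.0]
ft_force: [-0.1, -0.6, -0.4]
width: 0.0867
grip_force: 0.0
t 12.1 at [ 0.5787 -0.2529  0.0629] y-angle -39.94 tilt [ 0.  0. -1.] w 0.0867 g 0.0 f [-0.14 -0.59 -0.39]
```

View pics/a4.png

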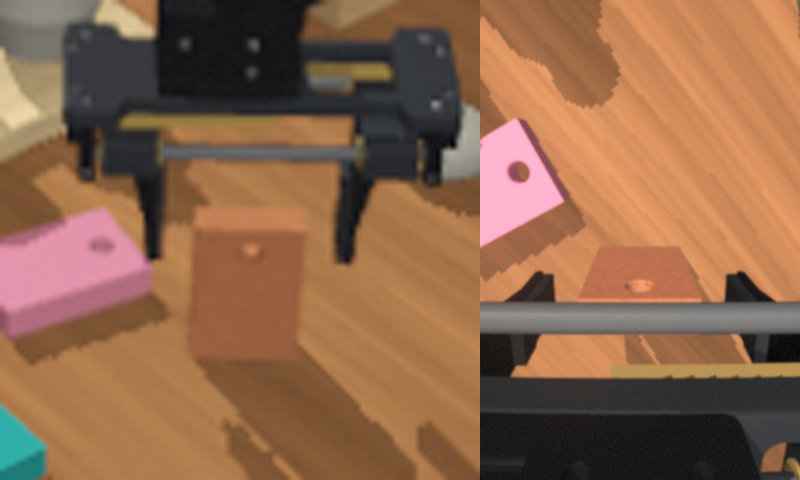

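The tile stands free, upright and hole up, in the middle of the open fingers. Next I measure its foot, then regrasp lower and more firmly.

```bash
python3 - <<'E'
from h import *
fit(cams.camera("wrist"),read_state(),[[277,247],[361,247]],[319.5,285])
E
python3 -m crank '0 0 0.03 0 1;0 0 0.03 0 1;0 0 0.03 0 1;0 0 0 0 1;0 0 0 0 1;0 0 0 0 -1;0 0 0 0 -1;0 0 0 0 -1;0 0 0 0 -1;0 0 0 0 -1' 20;python3 -m crank '0 0 0 0 -1;0 0 0 0 -1;0 0 0 0 -1;0 0 -0.05 0 -1;0 0 -0.1 0 -1;0 0 -0.2 0 -1;0 0 -0.2 0 -1;0 0 -0.15 0 -1;0 0 -0.1 0 -1;0 0 0 0 -1' 20; python3 -c "
from h import *
to([[.56,0,.245],[.4504,.2848,.245]])"
```

```text
theta 91.6 ctr [ 0.5792 -0.2533  0.0509] foot [ 0.5785 -0.2542  0.0084] res 0.31
time: 13.25
ee_pos: [0.5787, -0.253, 0.045]
eef_rot: [0.906, 0.423, 0.0, -0.0]
ft_force: [0.2, -0.2, 0.4]
width: 0.0552
grip_force: 2.3
time: 14.25
ee_pos: [0.5797, -0.2539, 0.2084]
eef_rot: [0.906, 0.423, 0.002, 0.002]
ft_force: [0.5, -0.6, -1.6]
width: 0.0546
grip_force: 20.0
t 14.25 at [ 0.5797 -0.2539  0.2084] y-angle -39.97 tilt [ 0.005 -0.001 -1.   ] w 0.0546 g 20.0 f [ 0.5  -0.63 -1.6 ]
[ 0.91  -0.89  -0.185] min rows 6
[ 0.739 -1.335 -0.004] min rows 7
```

```bash
python3 -m crank '0.045 -0.045 -0.0185 0 -1;0.091 -0.089 -0.0185 0 -1;0.091 -0.089 -0.0185 0 -1;0.091 -0.089 -0.0185 0 -1;0.091 -0.089 -0.0185 0 -1;0.091 -0.089 -0.0185 0 -1;0.091 -0.089 -0.0185 0 -1;0.091 -0.089 -0.0185 0 -1;0.091 -0.089 -0.0185 0 -1;0.091 -0.089 -0.0185 0 -1' && python3 -m crank '0.084 -0.11 0 0 -1;0.084 -0.11 0 0 -1;0.074 -0.1335 0 0 -1;0.074 -0.1335 0 0 -1;0.074 -0.1335 0 0 -1;0.074 -0.1335 0 0 -1;0.074 -0.1335 0 0 -1;0.074 -0.1335 0 0 -1;0.074 -0.1335 0 0 -1;0.074 -0.1335 0 0 -1' && python3 -m crank '0.04 -0.1 0 0 -1;0 0 0 -0.09 -1;0 0 0 -0.09 -1;0 0 0 -0.09 -1;0 0 0 -0.09 -1;0 0 0 -0.09 -1;0 0 0 -0.09 -1;0 0 0 -0.09 -1;0 0 0 -0.09 -1' && python3 -m crank '0 0 0 -0.09 -1;0 0 0 -0.09 -1;0 0 0 -0.09 -1;0 0 0 -0.09 -1;0 0 0 -0.09 -1;0 0 0 -0.09 -1;0 0 0 -0.09 -1;0 0 0 -0.09 -1;0 0 0 0 -1;0 0 0 0 -1'
python3 - <<'E'
from h import *
to([[.4504,.2848,.19],[.4504,.2848,.157]])
s=read_state();w=cams.camera("wrist");c=cams.camera("side")
u,v=proj(c,s["ee_pos"])[0].astype(int)
a=cv2.resize(c["img"][v-60:v+60,u-60:u+60],(480,480),interpolation=cv2.INTER_CUBIC)
cv2.imwrite("pics/a5.png",np.hstack([a,w["img"][:480,160:480]]))
E
```

```text
time: 15.25
ee_pos: [0.5587, -0.0098, 0.2408]
eef_rot: [0.906, 0.423, -0.001, -0.0]
ft_force: [0.9, 0.2, -1.2]
width: 0.0551
grip_force: 20.0
time: 16.25
ee_pos: [0.458, 0.2715, 0.2407]
eef_rot: [0.906, 0.424, -0.001, 0.0]
ft_force: [0.4, 0.1, -1.3]
width: 0.0548
grip_force: 20.0
time: 17.15
ee_pos: [0.4484, 0.2892, 0.2406]
eef_rot: [0.535, 0.845, -0.001, -0.0]
ft_force: [0.7, -0.7, -1.4]
width: 0.055
grip_force: 20.0
time: 18.15
ee_pos: [0.449, 0.2891, 0.2411]
eef_rot: [0.005, 1.0, -0.0, -0.001]
ft_force: [-0.4, 0.3, -1.6]
width: 0.055
grip_force: 20.0
t 18.15 at [0.449  0.2891 0.2411] y-angle 89.45 tilt [-0.001 -0.001 -1.   ] w 0.055 g 20.0 f [-0.41  0.3  -1.64]
[-0.008 -0.021  0.256] min rows 2
[-0.     0.     0.165] min rows 1
```

View pics/a5.png

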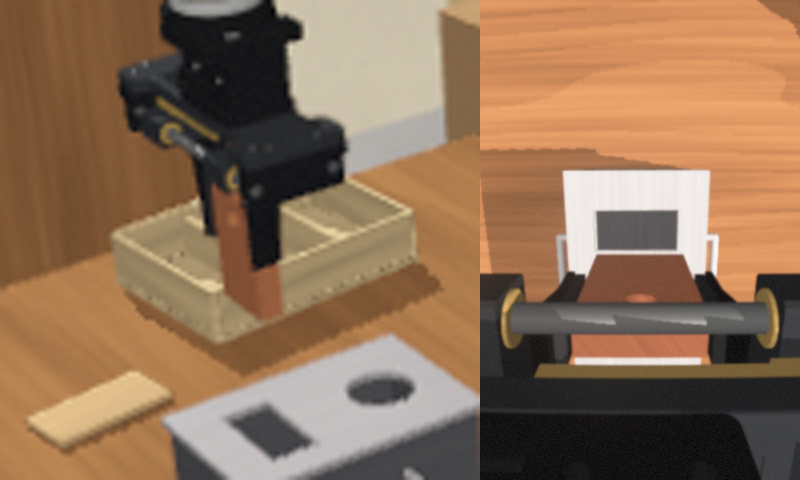

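The tile hangs vertical above the tank, with its foot edge at about (266–367, 255) in the wrist picture. The slot is visible at (277–357, 211–249).

Run:
```python
from h import *
s=read_state();c=cams.camera("wrist")
q=ray(c,[[276.5,210.5],[357.5,210.5],[277.5,249.5],[358,249.5]],.095,s);print(q[:,:2].round(4),q.mean(0))
fit(c,s,[[266.5,255],[366.5,255]],[320,298])
```

```text
[[0.4335 0.2497]
 [0.4341 0.3233]
 [0.4704 0.2492]
 [0.471  0.3245]] [0.45222319 0.28667507 0.095     ]
theta 94.9 ctr [0.4415 0.2881 0.2656] foot [0.4451 0.2881 0.2232] res 2.37
```

```bash
python3 -m crank '0.006 -0.008 0.04 0 -1;0.006 -0.008 0.08 0 -1;0 0 0.08 0 -1;0 0 0.08 0 -1;0 0 0.04 0 -1;0 0 0 0 -1;0 0 0 0 -1;0 0 0 0 -1'
python3 - <<'E'
from h import *
to([[.4513,.2858,.156]])
s=read_state();w=cams.camera("wrist");c=cams.camera("side")
M=R.from_quat(s["eef_rot"]).as_matrix();p=s["ee_pos"]
def mk(c,a,s):
    P=[p+M@[x,y,z] for x in(.009,-.009) for y in(-.0275,.0275) for z in (.045,-.040)]
    for i,u in enumerate(proj(c,P,s)): cv2.circle(a,tuple(u.round().astype(int)),1,(255,255,0) if i<4 else (0,255,0),-1)
mk(w,w["img"],s);b=c["img"].copy();mk(c,b,s)
u,v=proj(c,p)[0].astype(int)
a=cv2.resize(b[v-40:v+80,u-60:u+60],(480,480),interpolation=cv2.INTER_CUBIC)
cv2.imwrite("pics/a6.png",np.hstack([a,w["img"][:480,160:480]]))
E
```

```text
time: 19.1
ee_pos: [0.4478, 0.2861, 0.1787]
eef_rot: [0.003, 1.0, 0.0, 0.0]
ft_force: [0.7, -0.5, -1.1]
width: 0.0548
grip_force: 20.0
t 19.1 at [0.4478 0.2861 0.1787] y-angle 89.64 tilt [ 0.001  0.001 -1.   ] w 0.0548 g 20.0 f [ 0.66 -0.46 -1.08]
[-0.018 -0.001  0.114] min rows 1
```

View pics/a6.png

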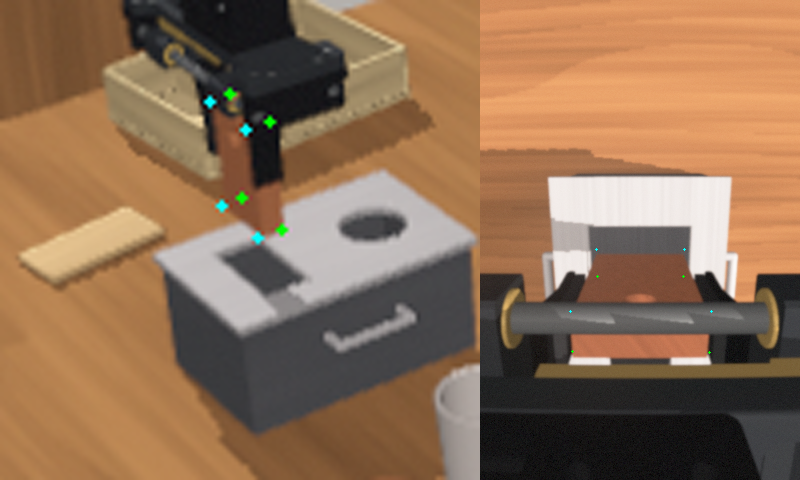

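Run:
```python
from h import *
s=read_state();w=cams.camera("wrist");h=cv2.cvtColor(w["img"],cv2.COLOR_BGR2HSV)
m=(h[...,1]>90)&(h[...,2]>40)
for r in range(248,276,3):
    x=np.where(m[r,220:420])[0]+220; print(r,x.min() if len(x) else None,x.max() if len(x) else None,len(x))
M=R.from_quat(s["eef_rot"]).as_matrix();p=s["ee_pos"]
for z in (.045,.040,.035):
  for x in (.009,.005,.0):
    print(z,x,proj(w,[p+M@[x,-.0275,z],p+M@[x,.0275,z]],s).round(1).tolist())
```

```text
248 220 419 24
251 220 419 24
254 220 419 83
257 220 419 94
260 220 419 96
263 220 419 99
266 220 419 100
269 220 419 105
272 220 419 107
275 220 419 109
0.045 0.009 [[276.3, 249.0], [364.1, 249.1]]
0.045 0.005 [[276.5, 255.1], [363.9, 255.2]]
0.045 0.0 [[276.7, 262.6], [363.6, 262.7]]
0.04 0.009 [[275.3, 251.3], [365.1, 251.4]]
0.04 0.005 [[275.5, 257.5], [364.9, 257.6]]
0.04 0.0 [[275.7, 265.2], [364.6, 265.3]]
0.035 0.009 [[274.2, 253.7], [366.2, 253.8]]
0.035 0.005 [[274.5, 260.1], [365.9, 260.2]]
0.035 0.0 [[274.7, 267.9], [365.6, 268.0]]
```

The side picture and the foot-edge row both put the foot about 3 mm towards world +x of the TCP. That leaves it almost centred over the slot already, so I'll lower it 24 mm and shift x by 1 mm.

```bash
python3 -m crank '-0.005 0 0.02 0 -1;0 0 0.03 0 -1;0 0 0.03 0 -1;0 0 0.02 0 -1;0 0 0.015 0 -1;0 0 0 0 -1;0 0 0 0 -1;0 0 0 0 -1;0 0 0 0 -1;0 0 0 0 -1'
python3 - <<'E'
from h import *
to([])
s=read_state();c=cams.camera("side")
p=s["ee_pos"];b=c["img"]
F=np.array([.4513,.2858,.110])
for i,u in enumerate(proj(c,[F+[x,y,0] for x in(-.009,.009) for y in(-.0275,.0275)])): print(u.round(1))
u,v=proj(c,F)[0].astype(int);print(u,v)
a=cv2.resize(b[v-30:v+30,u-40:u+40],(800,600),interpolation=cv2.INTER_CUBIC)
for q in proj(c,[F+[x,y,0] for x in(-.009,.009) for y in(-.0275,.0275)]):
    cv2.circle(a,tuple(((q-[u-40,v-30]+.5)*10).astype(int)),3,(255,255,0),-1)
for q in proj(c,[[.4513+x,.2858+y,.095] for x in(-.019,.019) for y in(-.0375,.0375)]):
    cv2.circle(a,tuple(((q-[u-40,v-30]+.5)*10).astype(int)),3,(0,0,255),-1)
cv2.imwrite("pics/a7.png",a)
E
```

```text
time: 20.25
ee_pos: [0.4485, 0.2859, 0.1551]
eef_rot: [0.003, 1.0, 0.0, 0.0]
ft_force: [0.1, -0.3, -1.7]
width: 0.0546
grip_force: 20.0
t 20.25 at [0.4485 0.2859 0.1551] y-angle 89.66 tilt [ 0.  0. -1.] w 0.0546 g 20.0 f [ 0.14 -0.32 -1.68]
[229.2 204.7]
[219.7 197.1]
[234.7 202.7]
[225.1 195.1]
227 199
```

View pics/a7.png

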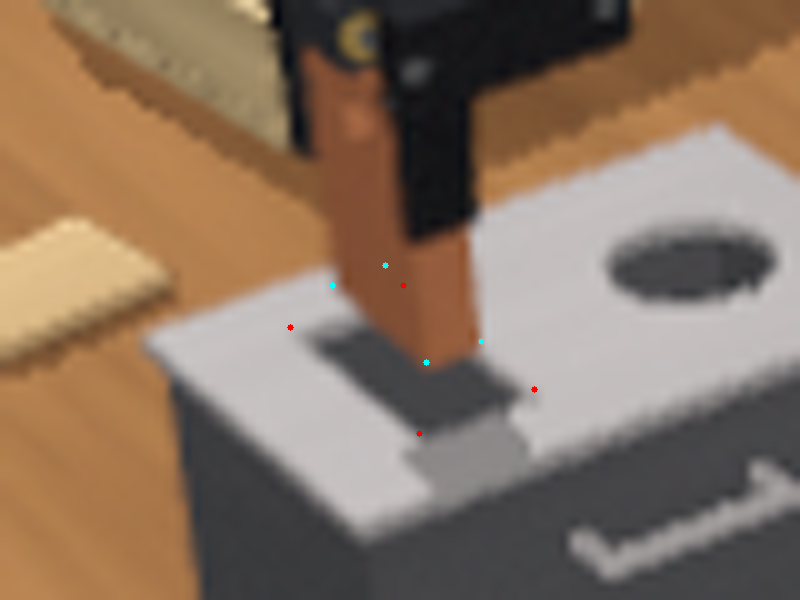

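The picture shows the foot's near corner at (428,370) and the slot's corners at (415,437), (522,397) and (305,338). Both sit about 8 px (under 1 px unscaled) below their predicted positions, so the tile is centred to about 2 mm and about 15 mm up, clear of the tank.

```bash
python3 -c "
from bench import workorder
print(workorder.close_job())"
```

```text
the job is handed in; nothing more can be done
None
```

I stood the tile on its plain end, released it, carried it over the pots and handed the job in with it held upright about 15 mm above the slot. The last picture showed it centred to about 2 mm and clear of the tank; no verdict came back.

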